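# Lock the transport case with the blade key

### The job

The sample transport case is packed, but one of the two slotted quarter-turn locks on its lid is still open: its slot does not point at the two black ticks beside it. Take the flat blade key from the key rack, put its blade fully into that slot and turn the lock clockwise as far as it goes, so that the slot points at its ticks. Leave the key standing upright in the lock for the courier, and leave the other lock locked.

Things in the scene. Friction and masses are not known exactly. Their poses are not given: they have to be found in the camera images.
- key_grip (a point): Centre of the blade key's black flat handle: 52 mm wide (x), 24 thick (y), 55 high (z up). Below it a steel shoulder 52x36x8 mm, underside 35.5 mm under this point, and a blade 36 wide (x), 5 thick, 17 long. It stands loose in a grey rack (170x64, 30 mm high), shoulder on the rack's top; the round-handled key 84 mm along the rack (x) is of no use. 90 g; a half turn leaves it the same.
- lock_open_top (a point): Centre of the flat top of the open lock: a metal disc 64 mm across, 24 mm proud of the pale blue lid (105 mm above the table); turns with the disc. Slot right across it along x: 18 mm deep, 9 wide in its lower 8 mm, flaring to 23 at the top. Key fully in: its shoulder lies on this face, its handle centre 35.5 mm above this point, and it stands by itself. The same lock, locked, is 160 mm away.
- lock_open (a joint): Angle of the open lock, rad, growing clockwise seen from above: 0 = slot across the case (220x300 mm), 1.571 = slot along the case's long side, at the black ticks, against a stop (locked). Starts at 0 to 0.25. Takes 0.12 N m and stays where it is left; the blade has some 6 degrees of play each way in the slot.
- lock_shut (a joint): Angle of the other lock, rad, counted the same way. It is locked (1.5 to 1.571) and must stay so.

How it is judged:
On the way, in this order (a step that is already met when the one before it is completed fails the run):
1. the blade key is fully in the slot of the open lock, before the lock is turned (horizontal distance between key_grip and lock_open_top below 0.015 m and z of key_grip in the frame of lock_open_top below 0.042 m and angle between the x axis of key_grip and the x axis of lock_open_top, either way round below 0.3 rad and value of joint lock_open below 0.7 rad), for 0.1 s.
2. the lock is turned to its ticks with the key in the slot (value of joint lock_open above 1.3 rad and horizontal distance between key_grip and lock_open_top below 0.015 m and z of key_grip in the frame of lock_open_top below 0.045 m), for 0.1 s.
At the end, for the whole second after the job is handed in: The open lock is turned to within 15 degrees of its stop (slot at the ticks), the other lock is still locked, and the blade key stands released and at rest in the slot of the lock just turned: upright within 11 degrees, within 15 mm of the lock's centre and within 6 mm of fully in (value of joint each of lock_open, lock_shut above 1.3 rad and horizontal distance between key_grip and lock_open_top below 0.015 m and z of key_grip in the frame of lock_open_top below 0.042 m and angle between the x axis of key_grip and the x axis of lock_open_top, either way round below 0.3 rad and angle between key_grip's own z axis and vertical below 0.2 rad and linear speed of key below 0.02 m/s); the robot touches nothing.
It fails at once if the lock that was already locked is turned open (value of joint lock_shut below 1.25 rad).
It also fails if it takes over 42 s, if anything falls off the work surface, if the arm or the gripper's body presses on something with over 40 N, if the wrist force passes 120 N, or if a joint passes its speed limit or range.

### The arm

A 6-joint arm with a two-finger parallel gripper is mounted at the origin on the work surface. World frame = base frame: x ahead of the robot, y to its left, z up, the work surface at z = 0. Lengths are in m, angles in rad, forces in N, time in s.
With the tool pointing down it reaches from about 0.275 to 0.725 m from the base axis. Payload 5.6 kg.
Tool frame: the origin (TCP) lies at the very end of the fingers, on their centre line; the grasp point (between the pads) lies 19 mm behind it; z points along the fingers, y is the line along which they close (so a half turn about z gives the same grasp; the last joint's range is limited). The gripper opens to 85 mm and grips with 20 to 120 N. Pads are 22 mm wide; open, the fingers measure 114 mm over their backs; the gripper's body (76 mm by 85 mm) begins 54 mm behind the grasp point. The pads swing forward as they close: fully open they stand 13 mm farther back than shut.
Start: joints at [1.564, 0.255, 0.108, 0, -1.424, -0.285], TCP at [0.158, 0.527, 0.231] pointing down, gripper open.
Joint ranges: [-2.95, 2.95], [-1.21, 1.97], [-1.09, 1.5], [-2.87, 1.71], [-2.94, -0.07], [-3.05, 3.05]. Speed limits (rad/s): [2.57, 2.57, 3.14, 3.14, 3.14, 3.14].

### API

Orientations are given as a 3x3 rotation matrix whose columns are the frame's x, y, z axes.
In Python, from station import manip, viewer, recognise gives the robot as it stands.
- The arm moves only by the shell command python3 -m jog 'ROWS' [FORCE]. ROWS is JSON, a list of rows, each an object with "fingers": the gripper command: -1 is shut, 1 is fully open, values between are in proportion; "linear": the shift along the tool's x, y, z in units of 30 mm (1.0 is 30 mm), a list of three; "roll": the turn about the tool's z in units of 6 degrees (1.0 is 6 degrees). A call has 1 to 20 rows; each row shifts and turns the commanded pose from where the row before left it, along the tool's axes as they then stand; what a row does not reach is not made up. A row lasts 1/12 s, in which the tool goes at most 41.7 mm and 7.16 degrees, less where a joint would pass 70% of its speed; a pose out of reach is approached as far as the arm can. A call is refused whole if a number of a shift passes 1 or a number of a turn 1, either way. A call with a gripper value outside its range is refused whole. The fingers move at their own pace and stop on an object; FORCE is the grip in N (left out, the last holds). Time passes only in rows, so rows that do not move let the fingers close. It gives the time, the measured TCP pose, the force, the opening and the grip force at its end, in the units of the state.
- manip.read_state(): the state, without advancing time (a new reading comes with each control period).
- viewer.grab_frame(name): name is "scene" or "top"; returns (picture, depth): 400x640x3 uint8, red, green, blue; 400x640 float32, m along the optical axis (not along the pixel's ray), 0 where there is no reading.
- viewer.camera_params(name): a dict with "fov_y" (degrees; the focal length in pixels is half the picture's height over the tangent of half this angle, whatever the lens; pixels are square), "cx", "cy" (the principal point, pixels), "k1" (the pictures are not rectified: a ray, as slopes to the right and down, at radius r is drawn at 1 + k1 r^2 times it, then the intrinsics apply), "rvec" (rotation vector, rad) and "tvec" (3), from world to camera coordinates, as OpenCV has them. Camera axes: x right, y down, z forward; pixel columns grow to the right and rows downward; lengths in m; the calibration is good to about 2 mm. A picture is of the moment at which its call begins. camera_params takes no time and is no camera call.
- manip.sign_off(): hands the job in; it is judged then, once.
Trained networks look in the newest picture that a camera, given by its name, has taken for a name from the list of things; names that differ only in an ending like _2 or _b are one class to them, and where a whole thing is asked for, a point or a joint stands for the part that bears it (a point fixed in the world has none). Each returns a list of dicts, best first, with "confidence" (0 to 1); they miss things now and then, are a little off and sometimes report something else, mostly with a low value. They report only what shows in the picture. A call takes as long as a camera call.
- recognise(query, camera): "bbox" ([left, top, right, bottom] in pixels, round what is visible of it).
The state is a dict: "t": time; "qpos": joint angles; "joint_vel": joint speeds; "joint_torque": joint torques, N m; "tool_pos": TCP position; "tool_rot": TCP orientation; "wrist_force": force on the tool from outside, world axes, zero at the start; "ft_torque": the same for the moment, N m; "opening": opening from 0.0 (shut) to 1.0 (fully open); "finger_force": force on a finger pad.
Only numpy, scipy, OpenCV 4.12 (cv2) and the standard library are available. Lean on these libraries where they do the work, as an engineer would, in place of code of your own. Each camera call takes 0.05 s, during which the arm holds its last target. There are 200 camera calls.

## Working session

There is one attempt and no reset: what is moved stays moved. The work goes in short steps, Python scripts to look and compute and a shell command to move; the robot and the scene stay as the last step left them, time stands still between calls to the robot, and variables do not carry over. Pictures are saved under pics/ and viewed, at most 10 in all, crops included, and the job is handed in when it is done.

```bash
mkdir -p pics; cat > h.py <<'E'
import numpy as np, cv2
from station import manip, viewer, recognise
def grab(n,save=None):
    im,d=viewer.grab_frame(n)
    if save: cv2.imwrite('pics/'+save,im[:,:,::-1])
    return im,d
def cam(n):
    p=viewer.camera_params(n); f=200/np.tan(np.radians(p['fov_y'])/2)
    R=cv2.Rodrigues(np.array(p['rvec'],float))[0]
    return p,f,R,np.array(p['tvec'],float).reshape(3)
def rays(n,uv):
    p,f,R,t=cam(n); K=np.array([[f,0,p['cx']],[0,f,p['cy']],[0,0,1.]])
    xy=cv2.undistortPoints(np.array(uv,float).reshape(-1,1,2),K,np.array([p['k1'],0,0,0.])).reshape(-1,2)
    return np.c_[xy,np.ones(len(xy))],R,t
def at_z(n,uv,z):
    r,R,t=rays(n,uv); o=-R.T@t; d=r@R
    return o+d*((z-o[2])/d[:,2])[:,None]
def cloud(n,d):
    v,u=np.mgrid[0:400,0:640]; r,R,t=rays(n,np.c_[u.ravel(),v.ravel()])
    return ((r*d.reshape(-1,1)-t)@R).reshape(400,640,3)
E
python3 - <<'E'
from h import *
for n in('top','scene'):
    im,d=grab(n,n+'1.png'); print(n,viewer.camera_params(n))
    for q in('key_grip','lock_open_top','lock_shut'):
        print(q,[(np.round(x['bbox']),round(x['confidence'],2)) for x in recognise(q,n)])
    np.save(n+'.npy',cloud(n,d))
s=manip.read_state(); print(s['tool_pos'],s['tool_rot'],s['t'])
E
```

```text
top {'fov_y': 44.010671451368665, 'cx': 321.3573796944228, 'cy': 198.13978647159462, 'k1': -0.06861894035366915, 'rvec': array([ 2.18919162, -2.12184783,  0.173438  ]), 'tvec': array([0.02380695, 0.54235488, 1.21053251])}
key_grip [(array([228., 185., 251., 204.]), 0.86)]
lock_open_top [(array([412., 170., 442., 197.]), 0.72)]
lock_shut [(array([350., 181., 375., 211.]), 0.83)]
scene {'fov_y': 57.10032266529228, 'cx': 315.7831657506987, 'cy': 194.62725879600922, 'k1': -0.010064254539822789, 'rvec': array([ 1.72270778,  1.5885776 , -0.82227776]), 'tvec': array([-0.07152047, -0.21813091,  1.26484594])}
key_grip [(array([398., 196., 427., 231.]), 0.6)]
lock_open_top [(array([174., 206., 207., 233.]), 0.66)]
lock_shut [(array([258., 191., 289., 215.]), 0.6)]
[0.15817691 0.52667737 0.23113154] [[ 9.57719829e-01 -2.87702490e-01 -7.57519734e-05]
 [-2.87702499e-01 -9.57719777e-01 -3.15934770e-04]
 [ 1.83460567e-05  3.24371026e-04 -9.99999947e-01]] 0.4
```

View pics/top1.png

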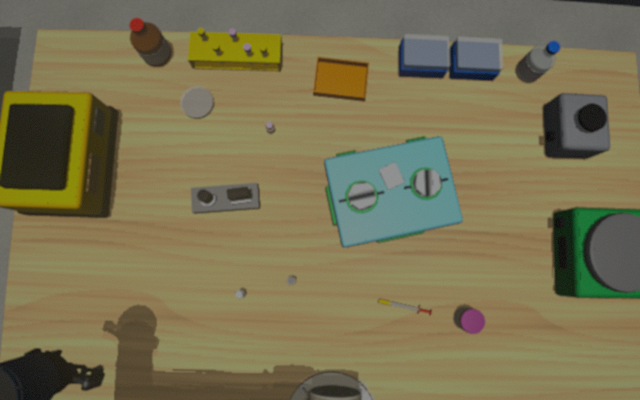

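View pics/scene1.png

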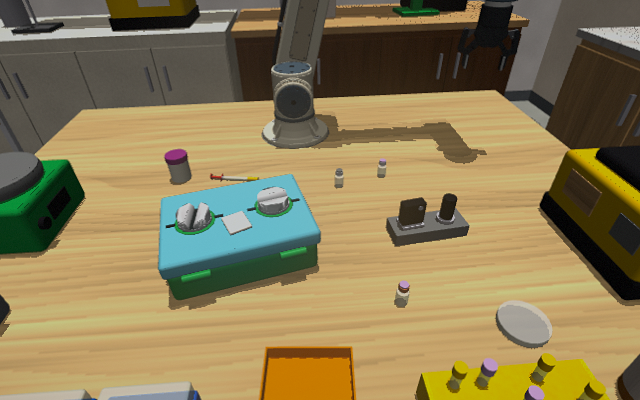

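The top view shows the key (black flat handle) at (239,194), the open lock at (427,183) with its slot across its ticks, and the shut lock at (362,196). The boxes match. Next I'll measure with depth.

```bash
python3 - <<'E'
from h import *
for n in('top','scene'):
    C=np.load(n+'.npy').reshape(-1,3)
    ok=np.isfinite(C).all(1); C=C[ok]
    im=cv2.imread(f'pics/{n}1.png').reshape(-1,3)[ok]
    pk=at_z(n,[(239,194)] if n=='top' else [(412,213)],.09 if n=='top' else .065)[0]; print(n,'key~',pk)
    m=(np.linalg.norm(C[:,:2]-pk[:2],axis=1)<.05)
    print('z pct',np.percentile(C[m,2],[1,10,50,90,99]).round(4))
    for lo,hi in((.055,.11),(.08,.11)):
        P=C[m&(C[:,2]>lo)&(C[:,2]<hi)]; print('key',len(P),P.mean(0).round(4),cv2.minAreaRect((P[:,:2]*1000).astype(np.float32)))
    # rack
    P=C[(np.linalg.norm(C[:,:2]-pk[:2],axis=1)<.17)&(C[:,2]>.022)&(C[:,2]<.036)]; print('rack',cv2.minAreaRect((P[:,:2]*1000).astype(np.float32)))
    for nm,uv in(('open',(427,183.5) if n=='top' else (190.5,217)),('shut',(362.5,196) if n=='top' else (273,201))):
        p=at_z(n,[uv],.129)[0]
        r=np.linalg.norm(C[:,:2]-p[:2],axis=1); print(nm,p.round(4))
        P=C[(r<.05)&(C[:,2]>.122)&(C[:,2]<.138)]; print('  top',len(P),P.mean(0).round(4),np.median(P[:,2]),cv2.minEnclosingCircle((P[:,:2]*1000).astype(np.float32)))
        c=P[:,:2].mean(0); Q=C[(np.linalg.norm(C[:,:2]-c,axis=1)<.028)&(C[:,2]<.12)&(C[:,2]>.1)]
        if len(Q)>5:
            e=np.linalg.svd(Q[:,:2]-Q[:,:2].mean(0))[2][0]; print('  slot',len(Q),Q.mean(0).round(4),np.degrees(np.arctan2(e[1],e[0])))
    P=C[(C[:,2]>.098)&(C[:,2]<.112)&(np.linalg.norm(C[:,:2]-p[:2],axis=1)<.3)]; print('lid',cv2.minAreaRect((P[:,:2]*1000).astype(np.float32)))
im=cv2.imread('pics/top1.png'); a=cv2.resize(im[150:250,180:300],None,fx=5,fy=5,interpolation=cv2.INTER_CUBIC)[:, :]
b=cv2.resize(im[140:240,330:462],None,fx=6,fy=6,interpolation=cv2.INTER_CUBIC); cv2.imwrite('pics/a.png',b)
E
```

```text
top key~ [0.53752181 0.24090281 0.09      ]
z pct [-0.0052 -0.0011  0.0295  0.0922  0.0961]
key 270 [0.5388 0.2433 0.0882] ((540.7642822265625, 244.8924560546875), (24.787303924560547, 52.287147521972656), 9.28514575958252)
key 228 [0.54   0.2442 0.0919] ((540.890869140625, 244.885986328125), (24.711708068847656, 52.272315979003906), 8.885015487670898)
rack ((536.4521484375, 287.48724365234375), (64.9496841430664, 172.01651000976562), 6.054093360900879)
open [ 0.5715 -0.2067  0.129 ]
  top 422 [ 0.5756 -0.2083  0.1276] 0.127583556948142 ((575.1224975585938, -208.6751251220703), 32.015323638916016)
  slot 93 [ 0.5752 -0.211   0.113 ] -176.424703649618
shut [ 0.5365 -0.0541  0.129 ]
  top 426 [ 0.5383 -0.0528  0.1278] 0.1279971170650619 ((538.5810546875, -53.182037353515625), 32.332664489746094)
  slot 106 [ 0.539  -0.0531  0.1124] -74.6807751156222
lid ((532.9205932617188, -30.696929931640625), (220.2279815673828, 504.31585693359375), 13.569439888000488)
scene key~ [0.54781706 0.24360853 0.065     ]
z pct [-0.0028 -0.0008  0.0291  0.0877  0.0926]
key 493 [0.5485 0.2418 0.0791] ((542.3307495117188, 243.9629364013672), (26.289335250854492, 52.635826110839844), 9.408220291137695)
key 263 [0.5459 0.2427 0.0891] ((542.2200317382812, 243.69436645507812), (26.18913459777832, 52.03669738769531), 10.539551734924316)
rack ((537.472412109375, 286.5784912109375), (67.65657806396484, 172.5374755859375), 6.058659076690674)
open [ 0.5951 -0.2078  0.129 ]
  top 418 [ 0.5794 -0.2095  0.1265] 0.1269340941102174 ((576.6072998046875, -209.71575927734375), 32.89949035644531)
  slot 153 [ 0.5858 -0.2108  0.1132] 7.664847702678185
shut [ 0.5599 -0.0514  0.129 ]
  top 386 [ 0.5424 -0.0542  0.1265] 0.12695484506895516 ((539.8622436523438, -53.87359619140625), 32.84817123413086)
  slot 113 [ 0.5506 -0.0558  0.1152] 2.14530147637233
lid ((557.8704833984375, -130.95700073242188), (221.25018310546875, 296.66693115234375), 13.522128105163574)
```

View pics/a.png

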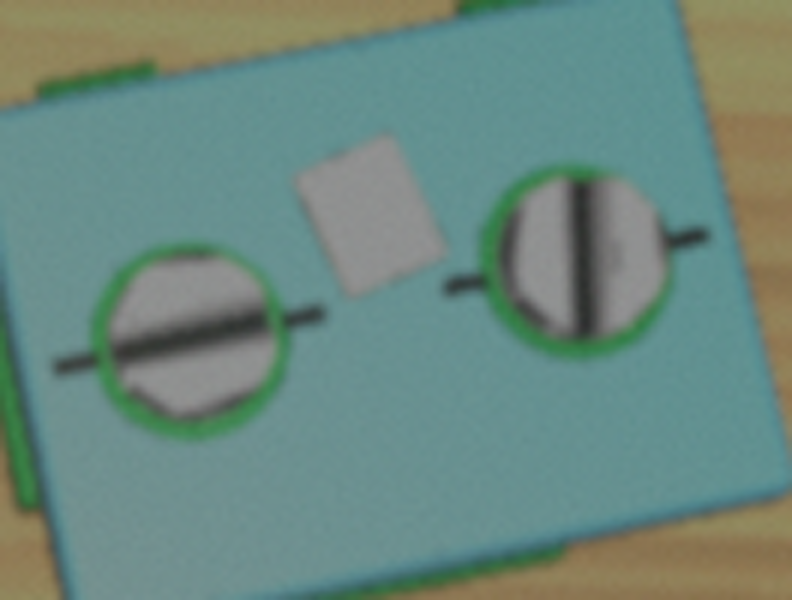

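The crop shows the right lock's slot running vertically (open) and the left lock's slot on its ticks, which agrees with the depth fit: key at (0.5415, 0.2445) with its thin axis about 8° from x, open lock at (0.5758, -0.209, 0.129) with its slot at about 3.6°. I'll roll to the key first.

```bash
python3 -m jog '[{"fingers":1,"linear":[0,0,0],"roll":1},{"fingers":1,"linear":[0,0,0],"roll":1},{"fingers":1,"linear":[0,0,0],"roll":1},{"fingers":1,"linear":[0,0,0],"roll":1},{"fingers":1,"linear":[0,0,0],"roll":1},{"fingers":1,"linear":[0,0,0],"roll":1},{"fingers":1,"linear":[0,0,0],"roll":1},{"fingers":1,"linear":[0,0,0],"roll":1},{"fingers":1,"linear":[0,0,0],"roll":1},{"fingers":1,"linear":[0,0,0],"roll":1},{"fingers":1,"linear":[0,0,0],"roll":0.9}]'
python3 -m jog '[{"fingers":1,"linear":[0.55,-0.57,0],"roll":0},{"fingers":1,"linear":[0.55,-0.57,0],"roll":0},{"fingers":1,"linear":[0.55,-0.57,0],"roll":0},{"fingers":1,"linear":[0.55,-0.57,0],"roll":0},{"fingers":1,"linear":[0.55,-0.57,0],"roll":0},{"fingers":1,"linear":[0.55,-0.57,0],"roll":0},{"fingers":1,"linear":[0.55,-0.57,0],"roll":0},{"fingers":1,"linear":[0.55,-0.57,0],"roll":0},{"fingers":1,"linear":[0.55,-0.57,0],"roll":0},{"fingers":1,"linear":[0.55,-0.57,0],"roll":0},{"fingers":1,"linear":[0.55,-0.57,0],"roll":0},{"fingers":1,"linear":[0.55,-0.57,0],"roll":0},{"fingers":1,"linear":[0.55,-0.57,0],"roll":0},{"fingers":1,"linear":[0.55,-0.57,0],"roll":0},{"fingers":1,"linear":[0.55,-0.57,0],"roll":0},{"fingers":1,"linear":[0.55,-0.57,0],"roll":0},{"fingers":1,"linear":[0.55,-0.57,0],"roll":0},{"fingers":1,"linear":[0.55,-0.57,0],"roll":0},{"fingers":1,"linear":[0.55,-0.57,0],"roll":0},{"fingers":1,"linear":[0.55,-0.57,0],"roll":0}]'
cat >> h.py <<'E'
def st(target=None):
    s=manip.read_state(); R=np.array(s['tool_rot']); p=np.array(s['tool_pos'])
    print('t',s['t'],'p',p.round(4),'yaw_x',np.degrees(np.arctan2(R[1,0],R[0,0])).round(2),'yaw_y',np.degrees(np.arctan2(R[1,1],R[0,1])).round(2),'q',np.round(s['qpos'],2),'F',np.round(s['wrist_force'],1),'M',np.round(s['ft_torque'],2),'op',round(s['opening'],3),'ff',s['finger_force'])
    if target is not None: print('units',(R.T@(np.array(target)-p)/.03).round(2))
E
python3 -c "
from h import *
st([.5415,.2445,.05])"
```

```text
t: 1.32
tool_pos: [0.1582, 0.5267, 0.2312]
tool_rot: [[0.132, -0.991, -0.0], [-0.991, -0.132, -0.0], [0.0, 0.0, -1.0]]
wrist_force: [0.6, 0.5, -0.0]
opening: 1.0
finger_force: 0.0
t: 2.98
tool_pos: [0.5431, 0.2459, 0.2313]
tool_rot: [[0.137, -0.991, 0.0], [-0.991, -0.137, 0.0], [-0.0, -0.0, -1.0]]
wrist_force: [0.1, 0.8, -0.2]
opening: 0.999
finger_force: 0.0
t 2.9833 p [0.5431 0.2459 0.2313] yaw_x -82.12 yaw_y -172.12 q [ 0.69  0.35  0.24 -0.   -1.46 -0.55] F [ 0.1  0.8 -0.2] M [ 0.05 -0.03 -0.01] op 0.999 ff 0.0
units [0.04 0.06 6.04]
```

```bash
python3 -m jog '[{"fingers":1,"linear":[0.04,0.06,0.5],"roll":0},{"fingers":1,"linear":[0,0,0.8],"roll":0},{"fingers":1,"linear":[0,0,0.8],"roll":0},{"fingers":1,"linear":[0,0,0.8],"roll":0},{"fingers":1,"linear":[0,0,0.8],"roll":0},{"fingers":1,"linear":[0,0,0.8],"roll":0},{"fingers":1,"linear":[0,0,0.5],"roll":0},{"fingers":1,"linear":[0,0,0.5],"roll":0},{"fingers":1,"linear":[0,0,0.3],"roll":0},{"fingers":1,"linear":[0,0,0.2],"roll":0},{"fingers":1,"linear":[0,0,0],"roll":0},{"fingers":1,"linear":[0,0,0],"roll":0}]'
python3 -m jog '[{"fingers":-1,"linear":[0,0,0],"roll":0},{"fingers":-1,"linear":[0,0,0],"roll":0},{"fingers":-1,"linear":[0,0,0],"roll":0},{"fingers":-1,"linear":[0,0,0],"roll":0},{"fingers":-1,"linear":[0,0,0],"roll":0},{"fingers":-1,"linear":[0,0,0],"roll":0},{"fingers":-1,"linear":[0,0,0],"roll":0},{"fingers":-1,"linear":[0,0,0],"roll":0},{"fingers":-1,"linear":[0,0,0],"roll":0},{"fingers":-1,"linear":[0,0,0],"roll":0}]' 70
python3 -c "
from h import *
st([.5415,.2445,.05])"
```

```text
t: 3.98
tool_pos: [0.5409, 0.2455, 0.0518]
tool_rot: [[0.137, -0.991, 0.001], [-0.991, -0.137, 0.0], [-0.0, -0.001, -1.0]]
wrist_force: [0.1, -0.5, 1.0]
opening: 1.002
finger_force: 0.0
t: 4.82
tool_pos: [0.5409, 0.2455, 0.0517]
tool_rot: [[0.137, -0.991, 0.001], [-0.991, -0.137, 0.0], [-0.0, -0.001, -1.0]]
wrist_force: [-0.6, -0.2, 4.5]
opening: 0.277
finger_force: 68.5
t 4.8167 p [0.5409 0.2455 0.0517] yaw_x -82.11 yaw_y -172.11 q [ 0.69  0.45 -0.08  0.   -1.04 -0.55] F [-0.6 -0.2  4.5] M [ 0.09  0.22 -0.01] op 0.277 ff 68.53177070617676
units [ 0.04 -0.01  0.06]
```

```bash
python3 -m jog '[{"fingers":-1,"linear":[0,0,-0.2],"roll":0},{"fingers":-1,"linear":[0,0,-0.4],"roll":0},{"fingers":-1,"linear":[0,0,-0.6],"roll":0},{"fingers":-1,"linear":[0,0,-0.7],"roll":0},{"fingers":-1,"linear":[0,0,-0.7],"roll":0},{"fingers":-1,"linear":[0,0,-0.7],"roll":0},{"fingers":-1,"linear":[0,0,-0.7],"roll":0},{"fingers":-1,"linear":[0,0,-0.7],"roll":0},{"fingers":-1,"linear":[0,0,-0.5],"roll":0},{"fingers":-1,"linear":[0,0,-0.3],"roll":0},{"fingers":-1,"linear":[0,0,0],"roll":0}]'
python3 -m jog '[{"fingers":-1,"linear":[0,0,0],"roll":-0.75},{"fingers":-1,"linear":[0,0,0],"roll":-0.75},{"fingers":-1,"linear":[0,0,0],"roll":-0.75},{"fingers":-1,"linear":[0,0,0],"roll":-0.75},{"fingers":-1,"linear":[0,0,0],"roll":-0.75},{"fingers":-1,"linear":[0,0,0],"roll":-0.75},{"fingers":-1,"linear":[0,0,0],"roll":-0.75},{"fingers":-1,"linear":[0,0,0],"roll":-0.75},{"fingers":-1,"linear":[0,0,0],"roll":-0.75},{"fingers":-1,"linear":[0,0,0],"roll":-0.75},{"fingers":-1,"linear":[0,0,0],"roll":-0.75},{"fingers":-1,"linear":[0,0,0],"roll":-0.75},{"fingers":-1,"linear":[0,0,0],"roll":-0.75},{"fingers":-1,"linear":[0,0,0],"roll":-0.75},{"fingers":-1,"linear":[0,0,0],"roll":-0.75},{"fingers":-1,"linear":[0,0,0],"roll":-0.75},{"fingers":-1,"linear":[0,0,0],"roll":-0.75},{"fingers":-1,"linear":[0,0,0],"roll":-0.75},{"fingers":-1,"linear":[0,0,0],"roll":-0.75}]'
python3 - <<'E'
from h import *
st([.5758,-.209,.215])
im,d=grab('scene','s2.png'); print([(np.round(x['bbox']),x['confidence']) for x in recognise('key_grip','scene')])
np.save('s2.npy',cloud('scene',d))
cv2.imwrite('pics/s2c.png',cv2.resize(im[60:220,340:500,::-1],None,fx=3.5,fy=3.5))
E
```

```text
t: 5.73
tool_pos: [0.5412, 0.2456, 0.2181]
tool_rot: [[0.137, -0.991, 0.002], [-0.991, -0.137, 0.002], [-0.001, -0.003, -1.0]]
wrist_force: [1.2, -0.4, -0.5]
opening: 0.272
finger_force: 68.2
t: 7.32
tool_pos: [0.5398, 0.245, 0.2143]
tool_rot: [[0.998, 0.063, -0.003], [0.063, -0.998, -0.001], [-0.003, 0.001, -1.0]]
wrist_force: [-1.1, -0.3, 0.2]
opening: 0.273
finger_force: 68.1
t 7.3167 p [0.5398 0.245  0.2143] yaw_x 3.59 yaw_y -86.41 q [ 0.69  0.35  0.19 -0.   -1.42  0.94] F [-1.1 -0.3  0.2] M [ 0.05 -0.02  0.02] op 0.273 ff 68.13115954399109
units [ 0.25 15.18 -0.  ]
[(array([409., 128., 435., 171.]), 0.55)]
```

View pics/s2c.png

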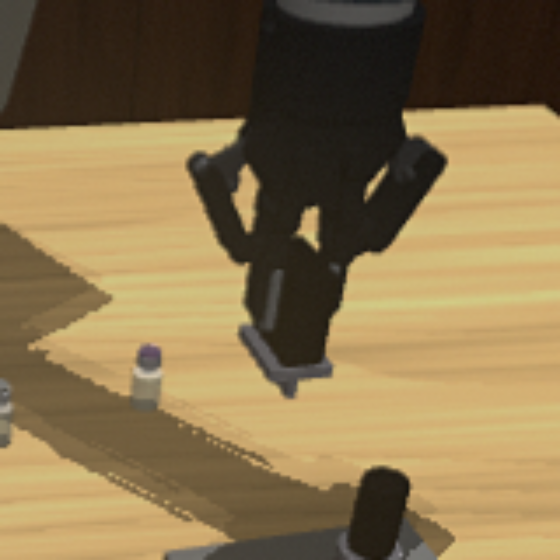

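The key is in the hand, upright, with its shoulder at about (421,165) and the blade below it. Next I'll check where it sits relative to the tool.

```bash
python3 - <<'E'
from h import *
C=np.load('s2.npy').reshape(-1,3); s=manip.read_state()
q=(C-np.array(s['tool_pos']))@np.array(s['tool_rot'])*1000  # tool frame mm
m=(abs(q[:,0])<50)&(abs(q[:,1])<50)
for lo in range(-40,50,4):
    P=q[m&(q[:,2]>=lo)&(q[:,2]<lo+4)]
    if len(P)>3: print(lo,len(P),'x',np.percentile(P[:,0],[2,50,98]).round(1),'y',np.percentile(P[:,1],[2,50,98]).round(1))
# handle end faces
P=q[m&(q[:,2]>-30)&(q[:,2]<14)&(q[:,0]>20)&(abs(q[:,1])<14)]
if len(P)>20:
    A=np.c_[P[:,1:],np.ones(len(P))]; k=np.linalg.lstsq(A,P[:,0],rcond=None)[0]; print('end face x = a y + b z + c',k.round(3),len(P))
P=q[m&(q[:,2]>14)&(q[:,2]<32)]; print(cv2.minAreaRect(P[:,:2].astype(np.float32)))
im=cv2.imread('pics/s2.png'); cv2.imwrite('pics/z.png',cv2.resize(im[115:185,385:455],None,fx=8,fy=8,interpolation=cv2.INTER_CUBIC))
E
```

```text
-40 127 x [-20.7  12.1  27.6] y [-17.7  -0.7  20.8]
-36 56 x [-4.4 14.2 27.8] y [-23.   11.   25.5]
-32 49 x [-2.2 19.1 28.1] y [-23.8   9.8  24.8]
-28 54 x [-2.7 15.1 28. ] y [-24.7  10.8  25.6]
-24 59 x [-4.6 17.  28.2] y [-23.4  10.9  25.5]
-20 45 x [-3.5 12.5 27.7] y [-24.4  11.5  25.6]
-16 54 x [-5.1 23.2 27.8] y [-22.6   8.9  25. ]
-12 51 x [-1.5 21.1 27.7] y [-23.8  11.1  25. ]
-8 39 x [ 2.3 18.4 27.8] y [-23.5  10.5  23.8]
-4 39 x [ 6.1 25.7 28.5] y [-10.    6.1  18.4]
0 31 x [ 4.4 25.1 27.5] y [-10.9   7.7  17.1]
4 30 x [ 2.  25.8 27.9] y [-9.5  7.1 12.3]
8 36 x [-13.5  24.9  28.3] y [-8.7  9.3 12.6]
12 87 x [-22.3  16.2  27.4] y [-16.6  11.9  18. ]
16 50 x [-19.1  24.9  27. ] y [-16.   12.9  18.7]
20 38 x [-20.1  25.5  27.7] y [-17.3   8.   18.5]
28 4 x [17.3 18.3 20.6] y [-1.6  0.2  1.5]
32 9 x [10.8 17.4 21.7] y [-2.6  1.5  2.3]
36 8 x [ 6.8 17.7 19. ] y [-1.7  1.4  2.5]
end face x = a y + b z + c [-6.7000e-02  2.0000e-03  2.6023e+01] 258
((2.425870895385742, 0.8316307067871094), (35.33584213256836, 52.72096633911133), 88.4734115600586)
```

View pics/z.png

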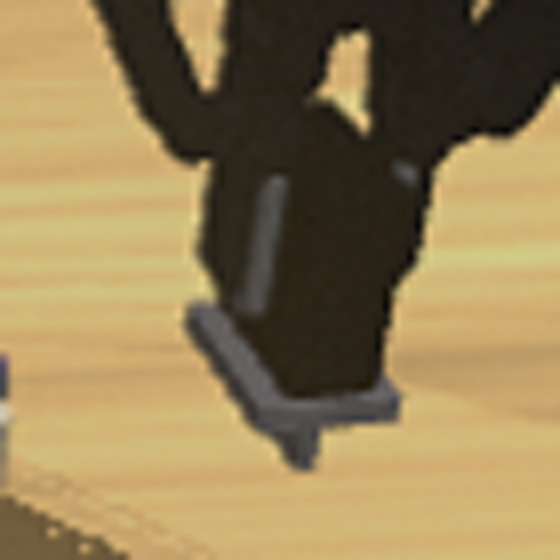

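```bash
python3 -m jog '[{"fingers":-1,"linear":[0.01,0.4,0],"roll":0},{"fingers":-1,"linear":[0.01,0.76,0],"roll":0},{"fingers":-1,"linear":[0.01,0.8,0],"roll":0},{"fingers":-1,"linear":[0.01,0.8,0],"roll":0},{"fingers":-1,"linear":[0.01,0.8,0],"roll":0},{"fingers":-1,"linear":[0.01,0.8,0],"roll":0},{"fingers":-1,"linear":[0.01,0.8,0],"roll":0},{"fingers":-1,"linear":[0.01,0.8,0],"roll":0},{"fingers":-1,"linear":[0.01,0.8,0],"roll":0},{"fingers":-1,"linear":[0.01,0.8,0],"roll":0},{"fingers":-1,"linear":[0.01,0.8,0],"roll":0},{"fingers":-1,"linear":[0.01,0.8,0],"roll":0},{"fingers":-1,"linear":[0.01,0.8,0],"roll":0},{"fingers":-1,"linear":[0.01,0.8,0],"roll":0},{"fingers":-1,"linear":[0.01,0.8,0],"roll":0},{"fingers":-1,"linear":[0.01,0.8,0],"roll":0},{"fingers":-1,"linear":[0.01,0.8,0],"roll":0},{"fingers":-1,"linear":[0.01,0.8,0],"roll":0},{"fingers":-1,"linear":[0.01,0.8,0],"roll":0},{"fingers":-1,"linear":[0.01,0.4,0],"roll":0}]'
python3 -m jog '[{"fingers":-1,"linear":[0,0,0],"roll":0},{"fingers":-1,"linear":[0,0,0],"roll":0}]'
python3 - <<'E'
from h import *
st([.5758,-.209,.18])
E
```

```text
t: 9.08
tool_pos: [0.5725, -0.211, 0.2153]
tool_rot: [[0.999, 0.055, -0.002], [0.055, -0.999, -0.0], [-0.002, 0.0, -1.0]]
wrist_force: [-0.0, 0.4, -0.5]
opening: 0.27
finger_force: 68.4
t: 9.25
tool_pos: [0.5729, -0.2088, 0.2155]
tool_rot: [[0.998, 0.056, -0.001], [0.056, -0.998, 0.001], [-0.001, -0.001, -1.0]]
wrist_force: [0.4, 0.7, -0.6]
opening: 0.276
finger_force: 68.4
t 9.25 p [ 0.5729 -0.2088  0.2155] yaw_x 3.22 yaw_y -86.78 q [-0.09  0.38  0.25 -0.   -1.44  1.72] F [ 0.4  0.7 -0.6] M [ 0.06 -0.03 -0.01] op 0.276 ff 68.35650444030762
units [0.1  0.01 1.18]
```

```bash
python3 -m jog '[{"fingers":-1,"linear":[0.1,0.01,0.2],"roll":0},{"fingers":-1,"linear":[0,0,0.3],"roll":0},{"fingers":-1,"linear":[0,0,0.3],"roll":0},{"fingers":-1,"linear":[0,0,0.3],"roll":0},{"fingers":-1,"linear":[0,0,0.2],"roll":0},{"fingers":-1,"linear":[0,0,0.1],"roll":0},{"fingers":-1,"linear":[0,0,0.1],"roll":0},{"fingers":-1,"linear":[0,0,0.1],"roll":0},{"fingers":-1,"linear":[0,0,0.1],"roll":0},{"fingers":-1,"linear":[0,0,0.1],"roll":0},{"fingers":-1,"linear":[0,0,0],"roll":0}]'
python3 - <<'E'
from h import *
st([.5758,-.209,.151])
E
```

```text
t: 10.17
tool_pos: [0.5762, -0.2084, 0.1617]
tool_rot: [[0.998, 0.059, -0.001], [0.059, -0.998, 0.0], [-0.001, -0.0, -1.0]]
wrist_force: [-0.1, -0.1, -1.9]
opening: 0.273
finger_force: 68.3
t 10.1667 p [ 0.5762 -0.2084  0.1617] yaw_x 3.37 yaw_y -86.63 q [-0.09  0.41  0.15 -0.   -1.31  1.72] F [-0.1 -0.1 -1.9] M [-0.01  0.03  0.02] op 0.273 ff 68.34724545478821
units [-0.01  0.02  0.36]
```

Free so far, with the tip about 6 mm into the flare. Going on slowly.

```bash
python3 -m jog '[{"fingers":-1,"linear":[0,0,0.07],"roll":0},{"fingers":-1,"linear":[0,0,0.07],"roll":0},{"fingers":-1,"linear":[0,0,0.07],"roll":0},{"fingers":-1,"linear":[0,0,0.07],"roll":0},{"fingers":-1,"linear":[0,0,0.03],"roll":0},{"fingers":-1,"linear":[0,0,0],"roll":0}]'
python3 -m jog '[{"fingers":-1,"linear":[0,0,0.03],"roll":0},{"fingers":-1,"linear":[0,0,0],"roll":0}]'
python3 -m jog '[{"fingers":-1,"linear":[0,0,0.03],"roll":0},{"fingers":-1,"linear":[0,0,0],"roll":0}]'
python3 - <<'E'
from h import *
st([.5758,-.209,.151])
E
```

```text
t: 10.67
tool_pos: [0.5763, -0.2085, 0.1527]
tool_rot: [[0.998, 0.059, -0.0], [0.059, -0.998, -0.0], [-0.0, 0.0, -1.0]]
wrist_force: [0.3, -1.1, -0.6]
opening: 0.27
finger_force: 68.4
t: 10.83
tool_pos: [0.5765, -0.2086, 0.1521]
tool_rot: [[0.998, 0.059, 0.0], [0.059, -0.998, -0.0], [0.0, 0.0, -1.0]]
wrist_force: [0.9, -1.0, -1.4]
opening: 0.276
finger_force: 68.4
t: 11.0
tool_pos: [0.5765, -0.2085, 0.1512]
tool_rot: [[0.998, 0.059, 0.0], [0.059, -0.998, -0.0], [0.0, 0.0, -1.0]]
wrist_force: [-0.1, -0.3, -0.9]
opening: 0.273
finger_force: 68.4
t 11.0 p [ 0.5765 -0.2085  0.1512] yaw_x 3.38 yaw_y -86.62 q [-0.09  0.41  0.13  0.   -1.29  1.72] F [-0.1 -0.3 -0.9] M [-0.33 -0.14 -0.01] op 0.273 ff 68.41216206550598
units [-0.02  0.01  0.01]
```

```bash
python3 -m jog '[{"fingers":-1,"linear":[0,0,0.04],"roll":0},{"fingers":-1,"linear":[0,0,0],"roll":0}]'
python3 -m jog '[{"fingers":-1,"linear":[0,0,0.04],"roll":0},{"fingers":-1,"linear":[0,0,0],"roll":0}]'
python3 -m jog '[{"fingers":-1,"linear":[0,0,0.03],"roll":0},{"fingers":-1,"linear":[0,0,0],"roll":0}]'
python3 - <<'E'
from h import *
st([.5758,-.209,.151])
E
```

```text
t: 11.17
tool_pos: [0.5766, -0.2086, 0.1507]
tool_rot: [[0.998, 0.059, 0.001], [0.059, -0.998, -0.0], [0.001, 0.001, -1.0]]
wrist_force: [-0.6, 0.2, 3.2]
opening: 0.277
finger_force: 68.7
t: 11.33
tool_pos: [0.5767, -0.2086, 0.1507]
tool_rot: [[0.998, 0.059, 0.002], [0.059, -0.998, -0.001], [0.002, 0.001, -1.0]]
wrist_force: [-2.9, 2.0, 9.2]
opening: 0.272
finger_force: 69.5
t: 11.5
tool_pos: [0.5767, -0.2086, 0.1507]
tool_rot: [[0.998, 0.06, 0.002], [0.06, -0.998, -0.001], [0.002, 0.001, -1.0]]
wrist_force: [-4.4, 3.0, 13.6]
opening: 0.274
finger_force: 70.1
t 11.5 p [ 0.5767 -0.2086  0.1507] yaw_x 3.42 yaw_y -86.58 q [-0.09  0.41  0.12  0.   -1.28  1.72] F [-4.4  3.  13.6] M [1.03 1.67 0.01] op 0.274 ff 70.13908267021179
units [-0.03  0.01 -0.01]
```

Seated: contact came at TCP 0.1507, as predicted. I'll ease off slightly and turn clockwise.

```bash
python3 -m jog '[{"fingers":-1,"linear":[0,0,-0.06],"roll":0},{"fingers":-1,"linear":[0,0,0],"roll":0.4},{"fingers":-1,"linear":[0,0,0],"roll":0.6},{"fingers":-1,"linear":[0,0,0],"roll":0.6},{"fingers":-1,"linear":[0,0,0],"roll":0.6},{"fingers":-1,"linear":[0,0,0],"roll":0.6},{"fingers":-1,"linear":[0,0,0],"roll":0.6},{"fingers":-1,"linear":[0,0,0],"roll":0.6}]' 90
python3 - <<'E'
from h import *
st()
E
python3 -m jog '[{"fingers":-1,"linear":[0,0,0],"roll":0.6},{"fingers":-1,"linear":[0,0,0],"roll":0.6},{"fingers":-1,"linear":[0,0,0],"roll":0.6},{"fingers":-1,"linear":[0,0,0],"roll":0.6},{"fingers":-1,"linear":[0,0,0],"roll":0.6},{"fingers":-1,"linear":[0,0,0],"roll":0.6},{"fingers":-1,"linear":[0,0,0],"roll":0.6},{"fingers":-1,"linear":[0,0,0],"roll":0.6},{"fingers":-1,"linear":[0,0,0],"roll":0.6},{"fingers":-1,"linear":[0,0,0],"roll":0.6},{"fingers":-1,"linear":[0,0,0],"roll":0.6},{"fingers":-1,"linear":[0,0,0],"roll":0.6},{"fingers":-1,"linear":[0,0,0],"roll":0.6},{"fingers":-1,"linear":[0,0,0],"roll":0}]'
python3 - <<'E'
from h import *
st([.5760,-.209,.151])
E
```

```text
t: 12.17
tool_pos: [0.5768, -0.2096, 0.1508]
tool_rot: [[0.935, -0.355, 0.001], [-0.355, -0.935, -0.002], [0.002, 0.002, -1.0]]
wrist_force: [-1.0, -3.0, 3.7]
opening: 0.273
finger_force: 88.7
t 12.1667 p [ 0.5768 -0.2096  0.1508] yaw_x -20.78 yaw_y -110.78 q [-0.09  0.41  0.13  0.   -1.28  1.3 ] F [-1.  -3.   3.7] M [-1.12  0.31  0.15] op 0.273 ff 88.72221350669861
t: 13.33
tool_pos: [0.5764, -0.2102, 0.1508]
tool_rot: [[0.381, -0.925, 0.001], [-0.925, -0.381, -0.003], [0.003, 0.001, -1.0]]
wrist_force: [-1.7, -4.6, 4.6]
opening: 0.267
finger_force: 88.5
t 13.3333 p [ 0.5764 -0.2102  0.1508] yaw_x -67.6 yaw_y -157.6 q [-0.09  0.41  0.13  0.   -1.28  0.48] F [-1.7 -4.6  4.6] M [-1.81  0.59 -0.03] op 0.267 ff 88.45433235168457
units [-0.04 -0.   -0.01]
```

```bash
for i in 1; do :; done; python3 -m jog '[{"fingers":-1,"linear":[0,0,0],"roll":0.4},{"fingers":-1,"linear":[0,0,0],"roll":0.4},{"fingers":-1,"linear":[0,0,0],"roll":0.4},{"fingers":-1,"linear":[0,0,0],"roll":0.3}]'
python3 -c "
from h import *
st()"
python3 -m jog '[{"fingers":-1,"linear":[0,0,0],"roll":0.3},{"fingers":-1,"linear":[0,0,0],"roll":0.3},{"fingers":-1,"linear":[0,0,0],"roll":0.2},{"fingers":-1,"linear":[0,0,0],"roll":0}]'
python3 -c "
from h import *
st()"
```

```text
t: 13.67
tool_pos: [0.5763, -0.2102, 0.1508]
tool_rot: [[0.234, -0.972, 0.0], [-0.972, -0.234, -0.003], [0.003, 0.0, -1.0]]
wrist_force: [-1.8, -4.7, 5.0]
opening: 0.271
finger_force: 88.8
t 13.6667 p [ 0.5763 -0.2102  0.1508] yaw_x -76.49 yaw_y -166.49 q [-0.09  0.41  0.13  0.   -1.28  0.33] F [-1.8 -4.7  5. ] M [-1.88  0.83  0.17] op 0.271 ff 88.76481056213379
t: 14.0
tool_pos: [0.5763, -0.2103, 0.1508]
tool_rot: [[0.152, -0.988, 0.0], [-0.988, -0.152, -0.003], [0.003, 0.0, -1.0]]
wrist_force: [-2.3, -4.9, 4.0]
opening: 0.272
finger_force: 88.6
t 14.0 p [ 0.5763 -0.2103  0.1508] yaw_x -81.25 yaw_y -171.25 q [-0.09  0.41  0.13  0.   -1.28  0.25] F [-2.3 -4.9  4. ] M [-1.92  0.82  0.07] op 0.272 ff 88.61011862754822
```

```bash
python3 -m jog '[{"fingers":-1,"linear":[0,0,0],"roll":0.2},{"fingers":-1,"linear":[0,0,0],"roll":0.2},{"fingers":-1,"linear":[0,0,0],"roll":0}]'
python3 -c "
from h import *
st()"
python3 -m jog '[{"fingers":-1,"linear":[0,0,0],"roll":0.2},{"fingers":-1,"linear":[0,0,0],"roll":0.1},{"fingers":-1,"linear":[0,0,0],"roll":0}]'
python3 -c "
from h import *
st()"
```

```text
t: 14.25
tool_pos: [0.5762, -0.2103, 0.1508]
tool_rot: [[0.111, -0.994, 0.0], [-0.994, -0.111, -0.003], [0.003, 0.0, -1.0]]
wrist_force: [-2.3, -5.1, 3.9]
opening: 0.272
finger_force: 88.6
t 14.25 p [ 0.5762 -0.2103  0.1508] yaw_x -83.64 yaw_y -173.64 q [-0.09  0.41  0.13  0.   -1.28  0.2 ] F [-2.3 -5.1  3.9] M [-1.96  0.85  0.03] op 0.272 ff 88.60816240310669
t: 14.5
tool_pos: [0.5762, -0.2102, 0.1509]
tool_rot: [[0.08, -0.997, 0.0], [-0.997, -0.08, -0.003], [0.003, 0.0, -1.0]]
wrist_force: [-2.7, -4.9, 4.7]
opening: 0.265
finger_force: 88.9
t 14.5 p [ 0.5762 -0.2102  0.1509] yaw_x -85.39 yaw_y -175.39 q [-0.09  0.41  0.13  0.   -1.28  0.17] F [-2.7 -4.9  4.7] M [-1.97  0.89  0.25] op 0.265 ff 88.88088941574097
```

```bash
python3 -m jog '[{"fingers":-1,"linear":[0,0,0],"roll":0.15},{"fingers":-1,"linear":[0,0,0],"roll":0.15},{"fingers":-1,"linear":[0,0,0],"roll":0}]'
python3 -c "
from h import *
st()"
python3 -m jog '[{"fingers":-1,"linear":[0,0,0],"roll":-0.3},{"fingers":-1,"linear":[0,0,0],"roll":-0.3},{"fingers":-1,"linear":[0,0,0],"roll":0},{"fingers":-1,"linear":[0,0,0],"roll":0}]' 30
python3 - <<'E'
from h import *
st()
im,d=grab('scene','s3.png')
cv2.imwrite('pics/s3c.png',cv2.resize(im[120:280,130:330,::-1],None,fx=3.5,fy=3.5))
E
```

```text
t: 14.75
tool_pos: [0.5762, -0.2103, 0.1508]
tool_rot: [[0.05, -0.999, 0.0], [-0.999, -0.05, -0.004], [0.004, 0.0, -1.0]]
wrist_force: [-2.0, -5.8, 4.9]
opening: 0.273
finger_force: 90.1
t 14.75 p [ 0.5762 -0.2103  0.1508] yaw_x -87.13 yaw_y -177.13 q [-0.09  0.41  0.13  0.   -1.28  0.14] F [-2.  -5.8  4.9] M [-2.01  0.97  0.77] op 0.273 ff 90.089271068573
t: 15.08
tool_pos: [0.5763, -0.2099, 0.1508]
tool_rot: [[0.111, -0.994, 0.0], [-0.994, -0.111, -0.003], [0.003, -0.0, -1.0]]
wrist_force: [-1.7, -4.2, 5.7]
opening: 0.272
finger_force: 88.6
t 15.0833 p [ 0.5763 -0.2099  0.1508] yaw_x -83.61 yaw_y -173.61 q [-0.09  0.41  0.13  0.   -1.28  0.2 ] F [-1.7 -4.2  5.7] M [-1.62  0.92 -0.  ] op 0.272 ff 88.56006145477295
```

View pics/s3c.png

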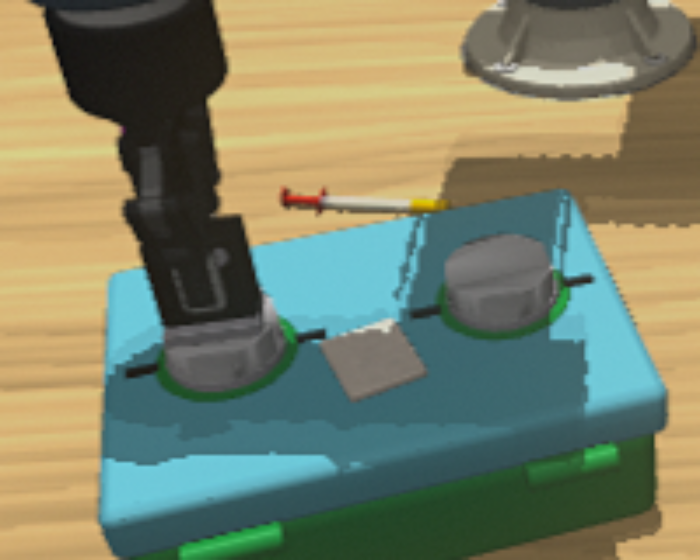

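The key is seated, at its ticks, and the stop torque was felt. Releasing and lifting.

```bash
python3 -m jog '[{"fingers":-0.4,"linear":[0,0,0],"roll":0},{"fingers":-0.3,"linear":[0,0,0],"roll":0},{"fingers":-0.2,"linear":[0,0,0],"roll":0},{"fingers":0,"linear":[0,0,0],"roll":0},{"fingers":0.3,"linear":[0,0,0],"roll":0},{"fingers":0.6,"linear":[0,0,0],"roll":0},{"fingers":0.6,"linear":[0,0,0],"roll":0},{"fingers":0.6,"linear":[0,0,0],"roll":0}]'
python3 -m jog '[{"fingers":0.6,"linear":[0,0,-0.2],"roll":0},{"fingers":0.6,"linear":[0,0,-0.4],"roll":0},{"fingers":0.6,"linear":[0,0,-0.5],"roll":0},{"fingers":0.6,"linear":[0,0,-0.5],"roll":0},{"fingers":0.6,"linear":[0,0,-0.5],"roll":0},{"fingers":0.6,"linear":[0,0,-0.5],"roll":0},{"fingers":0.6,"linear":[0,0,-0.5],"roll":0},{"fingers":0.6,"linear":[0,0,-0.4],"roll":0},{"fingers":0.6,"linear":[0,0,0],"roll":0},{"fingers":0.6,"linear":[0,0,0],"roll":0}]'
python3 - <<'E'
from h import *
st()
im,d=grab('scene','s4.png'); C=cloud('scene',d).reshape(-1,3)
P=C[(np.hypot(C[:,0]-.576,C[:,1]+.209)<.05)&(C[:,2]>.15)&(C[:,2]<.21)]
print(len(P),np.percentile(P[:,2],99),cv2.minAreaRect((P[:,:2]*1000).astype(np.float32)))
cv2.imwrite('pics/s4c.png',cv2.resize(im[100:280,130:330,::-1],None,fx=3,fy=3))
E
```

```text
t: 15.8
tool_pos: [0.5764, -0.2084, 0.1496]
tool_rot: [[0.111, -0.994, -0.0], [-0.994, -0.111, 0.0], [-0.0, 0.0, -1.0]]
wrist_force: [-1.0, 0.5, 0.3]
opening: 0.805
finger_force: 0.0
t: 16.63
tool_pos: [0.5767, -0.2084, 0.2553]
tool_rot: [[0.111, -0.994, 0.002], [-0.994, -0.111, 0.0], [0.0, -0.002, -1.0]]
wrist_force: [0.8, -1.2, -0.5]
opening: 0.796
finger_force: 0.0
t 16.6333 p [ 0.5767 -0.2084  0.2553] yaw_x -83.62 yaw_y -173.62 q [-0.09  0.38  0.34 -0.   -1.53  0.2 ] F [ 0.8 -1.2 -0.5] M [ 0.04  0.02 -0.01] op 0.796 ff 0.0
715 0.1914029229933191 ((577.0581665039062, -210.0613555908203), (26.08648109436035, 51.590538024902344), 7.331857681274414)
```

View pics/s4c.png

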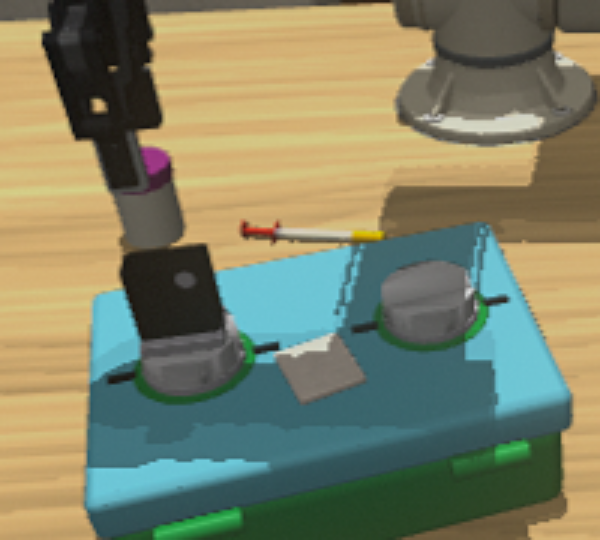

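The key stands upright and fully in: its top is at 0.191 m against an expected 0.192 m. It is centred, at the ticks and clear of the gripper.

```bash
python3 -c "
from station import manip
print(manip.sign_off())"
```

```text
the job is handed in; nothing more can be done
None
```

The job is handed in (no verdict came back): the open lock is turned to its stop at the ticks, the key stands upright, released and fully in the slot, and the other lock was not touched.

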